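Load two knobs and hold them in the curing box

TASK

Stand the two black knobs upright in the orange carrier, one in each well, while the carrier stands on the bench. Then lift the carrier by its post, keep it upright, pass it down through the slot in the roof of the curing box without forcing it, and hold it there in the gripper, carrier and knobs wholly below the roof and hanging clear of the box on all sides: the job finishes while you are still holding it. Leave the solder tin, battery, pliers and marker where they are.

Things in the scene. Friction and masses are not known exactly. Their poses are not given: they have to be found in the camera images.
- curing_box: Curing box, white with a blue roof, fixed to the bench, left or right of the work: 100 (its x) by 190 (its y) by 105 mm high. Origin at the centre of its underside, z up; its front (-x, amber window) looks roughly toward the robot. Closed but for the slot in the roof. Walls, floor and roof are 5 mm thick: the inside is 90 by 180 mm, from 5 to 100 mm above the bench.
- slot (a point): Centre of the slot at the top face of the roof, 105 mm above the bench. The slot is a rectangle 46 mm (along the box's x) by 150 mm (along the box's y), 2 mm wider on each side than the carrier; nothing stands on the roof.
- carrier: Loose orange carrier with an upright aluminium post, about 0.12 kg. Plate 42 (its x) by 146 (its y) by 3 mm; origin at the centre of its underside, z up. Post 14 by 14 mm, sides along x and y, at the centre, top 95 mm above the underside: grip it near the top, as fingers stay above the roof. Loaded, all but the post is below 35 mm. A half turn fits the slot equally well.
- well_a (a point): Centre of the floor of the well 52 mm to the carrier's +y side of the post. Floor 3 mm above the carrier's underside; the well is a 36 by 36 mm square inside, with walls 3 mm thick whose rim is 12 mm above the underside (9 mm deep).
- well_b (a point): The same for the like well 52 mm to the carrier's -y side.
- knob_1: Loose black turned knob, 29 mm across, 32 mm tall, narrower at the waist, 30 g, standing upright on the bench in front of the robot. Origin at the centre of its underside, z along its axis. The two knobs are alike; either may go in either well.
- knob_2: The other, like black knob.
- solder_tin: Bystander: round silver tin in front of the robot (a like tin far back is scenery), 56 mm across, 28 mm high; origin at the centre of its underside.
- battery: Bystander: green AA cell lying down, 14 by 51 by 14 mm, long along its y; origin at the centre of its underside.
- pliers: Bystander: flat pliers with blue handles, lying, 78 by 155 by 12 mm; origin at the centre of their underside.
- marker: Bystander: black marker, lying, 14 by 138 by 16 mm; origin at the centre of its underside.
Mind the look-alikes: they are no part of the job. Leave any pink or red look-alike of the knob_1 alone. There is more than one size of the curing_box; the one meant has the size given above.

How it is judged:
By the outcome, as a careful person would: the job done as asked, in the order asked, and still so for the second after the job is handed in, while the arm keeps its last pose, push and grip.
It also fails if it takes over 67 s, if anything falls off the work surface, if the arm or the gripper's body presses on something with over 40 N, if the wrist force passes 120 N, or if a joint passes its speed limit or range.

ROBOT

A 7-joint arm with a two-finger parallel gripper is mounted at the origin on a cart in front of the work surface, level with it; the furniture and walls round the work are solid. World frame = base frame: x ahead of the robot, y to its left, z up, the work surface at z = 0. Lengths are in m, angles in rad, forces in N, time in s.
With the tool pointing down it reaches from about 0.4 to 0.875 m from the base axis. Payload 6.5 kg.
Tool frame: the origin (TCP) lies at the very end of the fingers, on their centre line; the grasp point (between the pads) lies 19 mm behind it; z points along the fingers, y is the line along which they close (so a half turn about z gives the same grasp; the last joint's range is limited). The gripper opens to 85 mm and grips with 20 to 120 N. Pads are 22 mm wide; open, the fingers measure 114 mm over their backs; the gripper's body (76 mm by 85 mm) begins 54 mm behind the grasp point. The pads swing forward as they close: fully open they stand 13 mm farther back than shut.
Start: joints at [1.193, 0.536, -0.004, 1.538, 0.003, 1.067, -0.071], TCP at [0.199, -0.619, 0.201] pointing down, gripper open.
Joint ranges: [-2.7, 2.7], [-0.37, 2.16], [-1.27, 1.26], [0.24, 2.4], [-1.31, 4.45], [0.19, 1.91], [-2.76, 2.76]. Speed limits (rad/s): [2.39, 2.39, 3.14, 3.14, 3.14, 3.14, 3.14].

INTERFACE

Orientations are given as a unit quaternion [w, x, y, z].
In Python, from cell import robot gives the robot as it stands. The module is installed in compiled form; this text tells all that it offers. Calls block until the motion is done:
- robot.reach(position, orientation): joint-space move of the TCP to a pose.
- robot.move_linear(position, ori=None, max_speed=0.15): straight line of the TCP; ori=None keeps the orientation; max_speed is the mean speed in m/s.
- robot.move_joints(angles): joint-space move.
- robot.command_gripper(opening, f_grip=None): opening from 0.0 (shut) to 1.0 (fully open); f_grip is the grip in N (None keeps the last); returns when the fingers have stopped.
- robot.wait(seconds).
- robot.inverse_kinematics(position, orientation): joint angles nearest the present ones, or None.
- robot.state(): the state.
- robot.capture(name): name is "scene" or "top" or "wrist"; returns (picture, depth): 480x640x3 uint8, red, green, blue; 480x640 float32, m along the optical axis (not along the pixel's ray), 0 where there is no reading.
- robot.get_calibration(name): a dict with "intrinsics" (3x3 intrinsics, pixels), "xyz" and "orientation" of the camera in the world. Camera axes: x right, y down, z forward; pixel columns grow to the right and rows downward; lengths in m; the calibration is good to about 2 mm. A picture is of the moment at which its call begins: read the wrist's pose just before it. get_calibration takes no time and is no camera call; for the wrist camera it gives the pose at the moment of the call.
A pose or a line that the arm cannot do raises robot.IKError and nothing moves.
- robot.finish_job(): hands the job in; it is judged then, once.
The state is a dict: "time": time; "joint_pos": joint angles; "joint_vel": joint speeds; "tau": joint torques, N m; "position": TCP position; "eef_rot": TCP orientation; "force": force on the tool from outside, world axes, zero at the start; "wrist_torque": the same for the moment, N m; "width": opening from 0.0 (shut) to 1.0 (fully open); "finger_force": force on a finger pad.
Only numpy, scipy, OpenCV 4.12 (cv2) and the standard library are available. Lean on these libraries where they do the work, as an engineer would, in place of code of your own. Each camera call takes 0.05 s, during which the arm holds its last target. There are 200 camera calls.

## Working session

There is one attempt and no reset: what is moved stays moved. The work goes in short steps, each a Python script; the robot and the scene stay as the last script left them, time stands still between calls to the robot, and variables do not carry over. Pictures are saved under pics/ and viewed, at most 10 in all, crops included, and the job is handed in when it is done.

```bash
ls; mkdir -p pics; cat > h.py <<'E'
import numpy as np, cv2
from cell import robot
from scipy.spatial.transform import Rotation as R
def grab(name, fn=None):
    c=robot.get_calibration(name); p,d=robot.capture(name)
    if fn: cv2.imwrite('pics/'+fn,p[:,:,::-1])
    np.savez('/tmp/%s.npz'%name,p=p,d=d,K=c['intrinsics'],t=c['xyz'],q=c['orientation'])
    return p,d,c
def rot(q): return R.from_quat([q[1],q[2],q[3],q[0]]).as_matrix()
def plane(c,uv,z):
    K=np.array(c['intrinsics']);uv=np.atleast_2d(np.asarray(uv,float))
    r=(rot(c['orientation'])@np.linalg.inv(K)@np.c_[uv,np.ones(len(uv))].T).T
    t=np.array(c['xyz']); return t+r*((z-t[2])/r[:,2])[:,None]
def cloud(c,d):
    K=np.array(c['intrinsics']);v,u=np.mgrid[:480,:640]
    P=np.stack([(u-K[0,2])/K[0,0]*d,(v-K[1,2])/K[1,1]*d,d],-1)
    return P@rot(c['orientation']).T+np.array(c['xyz'])
def down(yaw): # tool y axis at angle yaw+90deg, z down
    q=(R.from_euler('z',yaw)*R.from_euler('x',np.pi)).as_quat(); return [q[3],q[0],q[1],q[2]]
E
python3 - <<'E'
from h import *
for n in('scene','top'):
    p,d,c=grab(n,n+'0.png'); print(n,c)
print(robot.state())
E
```

```text
pics
scene {'intrinsics': array([[485.70297731,   0.        , 323.23506003],
       [  0.        , 485.70297731, 238.25604001],
       [  0.        ,   0.        ,   1.        ]]), 'xyz': array([-0.34723615, -0.47676439,  0.58102041]), 'orientation': array([-0.45651843,  0.72483443, -0.43682881,  0.27456615])}
top {'intrinsics': array([[601.71104011,   0.        , 316.54779014],
       [  0.        , 601.71104011, 253.07980097],
       [  0.        ,   0.        ,   1.        ]]), 'xyz': array([ 0.28996347, -0.00622597,  1.43732186]), 'orientation': array([-0.07355478,  0.70491601, -0.70176156,  0.07220684])}
{'time': 0.1, 'joint_pos': array([ 1.19280876,  0.53713365, -0.00444498,  1.5387457 ,  0.0025869 ,
        1.06729587, -0.07122909]), 'joint_vel': array([ 2.00374534e-03, -2.55633092e-03, -2.54973391e-05, -2.26122418e-03,
        3.49746936e-04, -2.17673250e-04, -2.65364244e-04]), 'tau': array([ 1.84374760e-03, -5.84567642e+01,  1.05179172e+00, -2.59777683e+01,
        1.26672167e-02,  4.60403971e-03, -1.90985497e-05]), 'position': array([ 0.19920005, -0.618087  ,  0.2001838 ]), 'eef_rot': array([-7.69328362e-04,  9.87869610e-01,  1.55283653e-01, -1.72432340e-04]), 'force': array([-0.70567344, -0.08993066, -0.0403186 ]), 'wrist_torque': array([-0.00768651,  0.00586034, -0.01904145]), 'finger_force': 0.0, 'width': 0.997549917574649}
```

View pics/scene0.png

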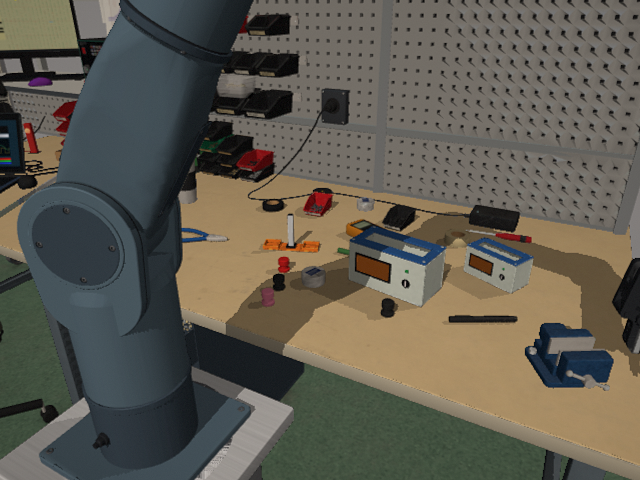

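View pics/top0.png

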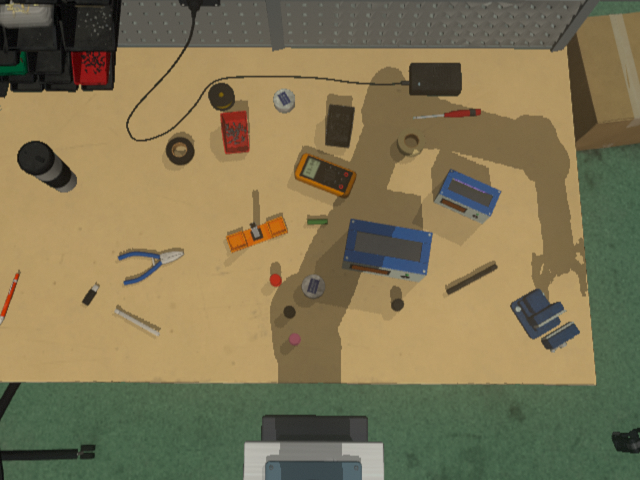

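Top view: black knobs at (290,312) and (397,305); look-alikes are red (276,281) and pink (294,340). The carrier is at (257,232). The large box at (388,250) looks like the one meant, against the small box at (468,195). The tin is at (313,287), the far one at (284,100). I choose the black knobs and the large box, and will check the sizes and a close crop.

```bash
python3 - <<'E'
from h import *
z=np.load('/tmp/top.npz');p=z['p'];d=z['d'];c=dict(intrinsics=z['K'],xyz=z['t'],orientation=z['q'])
cv2.imwrite('pics/crop1.png',cv2.resize(p[200:350,215:445],None,fx=3.4,fy=3.4,interpolation=cv2.INTER_CUBIC)[:,:,::-1])
P=cloud(c,d)
for n,u in dict(k1=(290,312),k2=(397,305),red=(276,281),pink=(294,340),tin=(313,287),box=(388,235),small=(468,190),car=(240,240),bench=(200,300),marker=(472,277),batt=(317,221)).items(): print(n,P[u[1],u[0]].round(4))
hsv=cv2.cvtColor(p,cv2.COLOR_RGB2HSV)
for n,lo,hi,roi,zz in (('orange',(5,150,120),(22,255,255),(215,205,300,260),.012),('blue',(100,120,40),(125,255,255),(330,205,445,285),.105),('bluesm',(100,120,40),(125,255,255),(430,165,505,225),.08)):
    m=cv2.inRange(hsv,lo,hi); k=np.zeros_like(m);k[roi[1]:roi[3],roi[0]:roi[2]]=255;m&=k
    pts=np.argwhere(m>0)[:,::-1]; W=plane(c,pts,zz)
    r=cv2.minAreaRect(W[:,:2].astype(np.float32)); print(n,len(pts),r,'medz',np.median(P[m>0][:,2]))
E
```

```text
k1 [0.4428 0.0583 0.0372]
k2 [ 0.4612 -0.1923  0.0292]
red [0.5156 0.0923 0.0377]
pink [0.3787 0.0486 0.0277]
tin [0.5028 0.0052 0.0308]
box [ 0.6127 -0.1659  0.1012]
small [ 7.537e-01 -3.800e-01 -7.000e-04]
car [0.6222 0.1846 0.0036]
bench [0.474  0.2755 0.0057]
marker [ 0.531  -0.3753  0.015 ]
batt [ 0.6682 -0.0035  0.0142]
orange 935 ((0.6354819536209106, 0.1442345380783081), (0.045468591153621674, 0.14638178050518036), 20.827407836914062) medz 0.004598043017954634
blue 1033 ((0.5855455994606018, -0.16802600026130676), (0.1787090301513672, 0.09607323259115219), 80.03325653076172) medz 0.10531370533061368
bluesm 757 ((0.7231625318527222, -0.3628172278404236), (0.1273825764656067, 0.06458739936351776), 64.96073913574219) medz 0.07214722388477846
```

View pics/crop1.png

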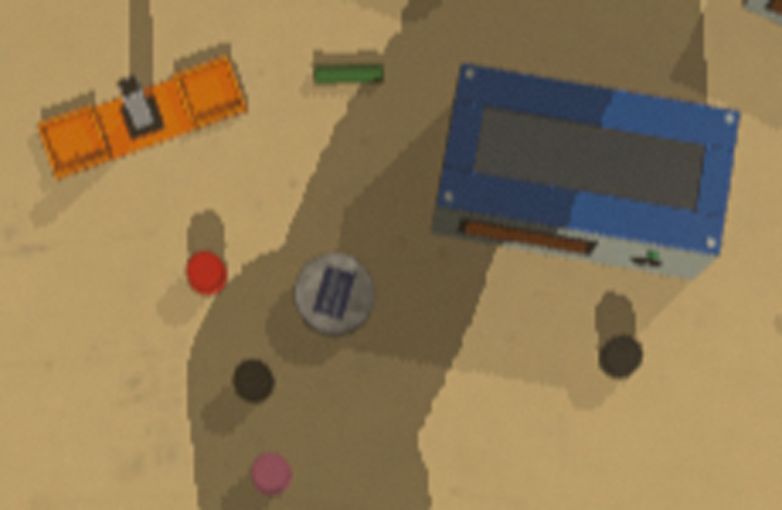

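The crop confirms two plain black knobs at (253,381) and (620,356), with the red and pink ones separate. The large blue-roof box has a blue area of about 178x96 mm, against 127x65 mm for the small one. Next are closer looks with the wrist camera.

```bash
python3 - <<'E'
from h import *
s=robot.state();c=robot.get_calibration('wrist')
T=rot(s['eef_rot']);print('cam in tool',T.T@(c['xyz']-s['position']),(T.T@rot(c['orientation'])).round(3).tolist(),c['intrinsics'][0])
for nm,x,y,z in(('k1',.443,.058,.011),('k2',.461,-.192,.011),('car',.635,.144,.08),('box',.59,-.165,.12)):
  for a in(-160,-110,-69,-20,20,70,110,160):
    q=robot.inverse_kinematics([x,y,z],down(np.radians(a)));print(nm,a,None if q is None else q.round(2))
p=s['position'];robot.move_linear([p[0],p[1],.32],max_speed=.3)
robot.reach([.45,-.07,.36],down(0)); print(robot.state()['time'])
grab('wrist','w1.png')
E
```

```text
cam in tool [ 0.0647732  -0.00099066 -0.17383833] [[-0.0, -0.966, -0.257], [1.0, -0.0, -0.001], [0.001, -0.257, 0.966]] [379.04576252   0.         319.21874065]
k1 -160 [ 0.49  0.74 -0.91  2.13  0.92  0.73  0.88]
k1 -110 [ 0.61  0.86 -1.08  2.13  1.07  0.87  1.65]
k1 -69 [-0.92  0.76  0.9   2.21 -1.03  0.68 -2.04]
k1 -20 [-0.09  0.54 -0.17  2.17  0.2   0.45 -2.34]
k1 20 [ 0.06  0.56 -0.35  2.16  0.4   0.48 -1.82]
k1 70 [ 0.15  0.58 -0.46  2.15  0.51  0.51 -1.05]
k1 110 [ 0.11  0.57 -0.41  2.15  0.47  0.5  -0.31]
k1 160 [ 0.12  0.57 -0.42  2.15  0.48  0.5   0.55]
k2 -160 [ 1.1   0.92 -1.08  2.    1.06  0.94  1.36]
k2 -110 [-0.46  0.96  1.08  2.08 -1.17  0.91 -2.16]
k2 -69 [ 0.17  0.6   0.17  2.05 -0.2   0.51 -2.29]
k2 -20 [ 0.31  0.59 -0.01  2.04  0.01  0.51 -1.63]
k2 20 [ 0.43  0.6  -0.16  2.04  0.18  0.52 -1.08]
k2 70 [ 0.55  0.61 -0.31  2.03  0.34  0.55 -0.35]
k2 110 [ 0.65  0.63 -0.43  2.02  0.47  0.58  0.24]
k2 160 [ 0.71  0.65 -0.52  2.02  0.56  0.61  1.04]
car -160 [ 0.36  0.97 -1.08  1.58  0.91  1.17  1.  ]
car -110 [ 0.36  0.97 -1.08  1.58  0.91  1.17  1.87]
car -69 [-0.94  0.99  1.08  1.66 -0.96  1.12 -2.35]
car -20 [-0.11  0.69 -0.27  1.61  0.22  0.87 -2.38]
car 20 [ 0.02  0.73 -0.47  1.6   0.39  0.91 -1.81]
car 70 [ 0.09  0.75 -0.58  1.59  0.48  0.94 -1.  ]
car 110 [ 0.12  0.77 -0.63  1.59  0.53  0.96 -0.33]
car 160 [ 0.19  0.8  -0.74  1.59  0.61  0.99  0.48]
box -160 [ 0.9   0.84 -1.08  1.66  0.81  1.14  1.52]
box -110 [ 0.9   0.84 -1.08  1.66  0.81  1.14  2.39]
box -69 [ 0.1   0.57  0.14  1.71 -0.1   0.87 -2.49]
box -20 [ 0.23  0.57 -0.04  1.71  0.03  0.87 -1.75]
box 20 [ 0.37  0.58 -0.24  1.7   0.17  0.89 -1.16]
box 70 [ 0.49  0.6  -0.41  1.69  0.29  0.91 -0.38]
box 110 [ 0.58  0.63 -0.54  1.68  0.39  0.94  0.24]
box 160 [ 0.65  0.66 -0.64  1.68  0.46  0.96  1.06]
2.8167
```

View pics/w1.png

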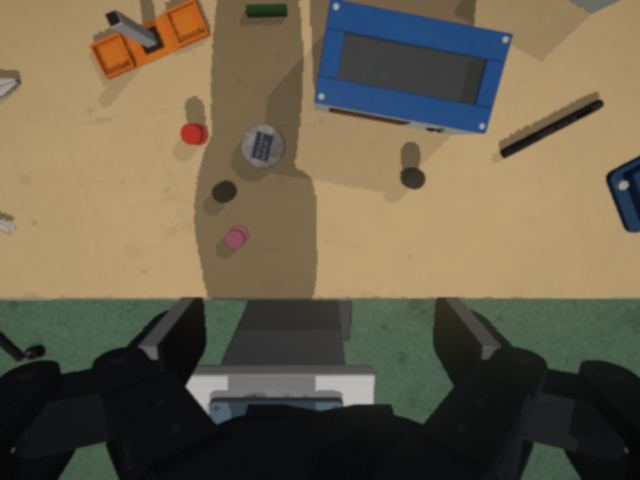

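Wrist view: black knobs at (224,191) and (413,178), the red at (194,134), the pink at (236,238), the tin at (263,146), the carrier at (150,38) and the large box at (415,65). Measuring from it now.

```bash
cat >> h.py <<'E'
def load(n):
    z=np.load('/tmp/%s.npz'%n); return z['p'],z['d'],dict(intrinsics=z['K'],xyz=z['t'],orientation=z['q'])
def uv(c,P): # project
    q=(np.atleast_2d(P)-c['xyz'])@rot(c['orientation']); q=q@np.array(c['intrinsics']).T; return q[:,:2]/q[:,2:]
def hmask(p,lo,hi): return cv2.inRange(cv2.cvtColor(p,cv2.COLOR_RGB2HSV),lo,hi)
def circle(p,c,P,z,w=26,thr=70):
    """dark blob near P -> centre on plane z"""
    u0=uv(c,P)[0].round().astype(int); x0,y0=u0-w
    g=p[max(y0,0):y0+2*w,max(x0,0):x0+2*w].max(2); m=(g<thr).astype(np.uint8)
    n,l,st,ce=cv2.connectedComponentsWithStats(m)
    i=min((i for i in range(1,n) if st[i,4]>30),key=lambda i:np.hypot(*(ce[i]-w)))
    W=plane(c,np.argwhere(l==i)[:,::-1]+[max(x0,0),max(y0,0)],z)
    return W[:,:2].mean(0),np.ptp(W[:,:2],axis=0),ce[i]+[x0,y0]
def rect(p,c,m,z):
    cs=max(cv2.findContours(m,cv2.RETR_EXTERNAL,cv2.CHAIN_APPROX_NONE)[0],key=cv2.contourArea)
    W=plane(c,cs[:,0],z)[:,:2].astype(np.float32); return cv2.minAreaRect(W*1000)
E
python3 - <<'E'
from h import *
for n in('top','wrist'):
    p,d,c=load(n)
    for k in([.443,.058,.032],[.461,-.192,.032]): print(n,circle(p,c,k,.02))
    for nm,k,z in(('roof',[.59,-.166,.105],.105),):
        m=hmask(p,(100,120,40),(125,255,255)); u=uv(c,k)[0].astype(int); kk=np.zeros_like(m);kk[max(u[1]-75,0):u[1]+75,u[0]-110:u[0]+100]=255; m&=kk
        print(n,nm,u,rect(p,c,m,z))
    m=hmask(p,(5,150,90),(22,255,255));u=uv(c,[.635,.144,.01])[0].astype(int);kk=np.zeros_like(m);kk[max(u[1]-45,0):u[1]+45,u[0]-75:u[0]+75]=255;m&=kk
    print(n,'car',u,rect(p,c,m,.012))
E
```

```text
top (array([0.44564306, 0.06126794]), array([0.02602259, 0.02375498]), array([289.10280374, 311.57009346]))
top (array([ 0.46419492, -0.19350827]), array([0.02380082, 0.02390385]), array([396.96938776, 304.21428571]))
top roof [388 244] ((578.6486206054688, -207.258544921875), (99.04214477539062, 96.0728530883789), 80.02733612060547)
top car [256 234] ((635.48193359375, 144.2345428466797), (45.468597412109375, 146.3817901611328), 20.827430725097656)
wrist (array([0.44654599, 0.05950528]), array([0.02848771, 0.03065113]), array([223.94329897, 191.42268041]))
wrist (array([ 0.46517506, -0.19451844]), array([0.02661275, 0.02881971]), array([412.16666667, 177.24425287]))
wrist roof [411  64] ((586.05908203125, -165.37527465820312), (187.4754180908203, 98.69921112060547), 79.98785400390625)
wrist car [148  40] ((635.19921875, 142.360595703125), (45.5279541015625, 147.39920043945312), 20.80939483642578)
```

```bash
cat >> h.py <<'E'
def pick(k,yaw,z=.011):
    q=down(yaw); robot.command_gripper(.62)
    robot.reach([k[0],k[1],.10],q); robot.move_linear([k[0],k[1],z],max_speed=.12)
    robot.command_gripper(0.,f_grip=30); s=robot.state(); print('grip',s['width'],s['finger_force'],s['position'],s['time'])
    robot.move_linear([k[0],k[1],.17],max_speed=.2)
E
python3 - <<'E'
from h import *
y=np.radians(110.8)
pick((.446,.0602),y)
robot.reach([.6538,.0949,.17],down(y)); print(robot.state()['time'],robot.state()['width'])
p,d,c=grab('wrist','w2.png')
m=hmask(p,(5,150,90),(22,255,255));print(rect(p,c,m,.012))
E
```

```text
grip -0.0009254137728707584 0.0 [0.4460223  0.06016705 0.01105312] 5.9167
7.7083 -0.0017727033496001696
((636.0405883789062, 143.41744995117188), (41.98668670654297, 144.9300537109375), 20.710832595825195)
```

View pics/w2.png

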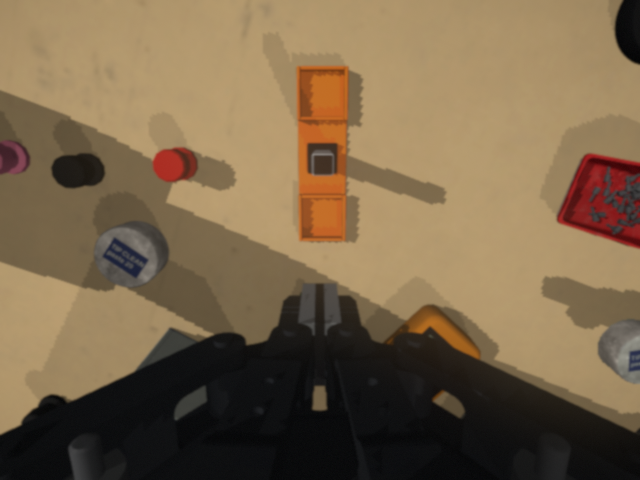

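Wrist view: the gripper is shut and empty at (320,300), and the knob still stands at (78,170), so the grasp missed. Carrier at (323,155). I'll find out where the knob is now.

```bash
python3 - <<'E'
from h import *
p,d,c=load('wrist')
P=cloud(c,d)
print(circle(p,c,[.446,.06,.02],.016,w=34,thr=60))
for u in ((66,170),(78,170),(90,170),(97,170),(175,165)): print(u,P[u[1],u[0]].round(4))
# top surface of knob and its side
Q=P[150:190,50:106].reshape(-1,3); k=Q[(Q[:,2]>.02)&(Q[:,2]<.05)];print(len(k),k.mean(0),k.min(0),k.max(0))
E
```

```text
(array([0.44511876, 0.0600609 ]), array([0.04214285, 0.03485126]), array([ 77.58671329, 170.14755245]))
(66, 170) [0.4454 0.0616 0.0321]
(78, 170) [0.4548 0.0653 0.0327]
(90, 170) [0.4584 0.0658 0.0224]
(97, 170) [0.4563 0.0638 0.0077]
(175, 165) [0.527  0.097  0.0328]
1084 [0.44883704 0.06195401 0.03049841] [0.43363658 0.04754845 0.02001167] [0.46004701 0.07400931 0.03419355]
```

```bash
python3 - <<'E'
from h import *
p,d,c=load('wrist')
cv2.imwrite('pics/crop2.png',cv2.resize(p[120:220,20:220],None,fx=4,fy=4,interpolation=cv2.INTER_CUBIC)[:,:,::-1])
E
```

```text
(no output)
```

View pics/crop2.png

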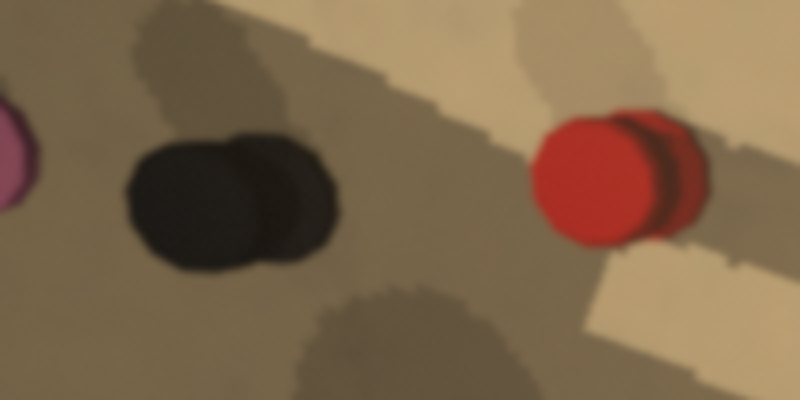

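The crop shows the knob upright with its top at about (70,171), practically unmoved. I'll retry while watching the close.

```bash
python3 - <<'E'
from h import *
p,d,c=load('wrist'); k=plane(c,[70,171],.032)[0]; print('head',k)
y=np.radians(110.8); q=down(y)
robot.command_gripper(.62); print(robot.state()['width'])
k=(.4465,.0605)
robot.reach([k[0],k[1],.10],q); robot.move_linear([k[0],k[1],.011],max_speed=.12)
a,d,c=grab('wrist'); s=robot.state();print(s['position'],s['force'],s['width'],'uv tcp',uv(c,s['position']),'uv head',uv(c,[*k,.032]))
ims=[a]
for w in(.4,.3,.2):
    robot.command_gripper(w,f_grip=30); s=robot.state();print(w,s['width'],s['finger_force'],s['force'],s['time'])
    if s['finger_force']>5: break
b,_,_=grab('wrist')
cv2.imwrite('pics/pair.png',np.hstack([a[150:450,130:510],b[150:450,130:510]])[:,:,::-1])
E
```

```text
head [0.44849678 0.06197464 0.032     ]
0.6155794486519098
[0.44721356 0.0606942  0.0116007 ] [0.49989151 0.97424337 0.96826821] 0.6186856943233218 uv tcp [[319.71831681 280.02807364]] uv head [[318.17478309 296.66628733]]
0.4 0.4011034614144316 0.0 [-0.42368368  1.06901827 -0.05201055] 10.4667
0.3 0.30086256627296887 0.0 [ 0.67892003 -0.41183774 -0.72270699] 10.7167
0.2 0.19511743344283167 0.0 [ 0.86518445 -0.11430557  0.78811876] 10.9667
```

View pics/pair.png

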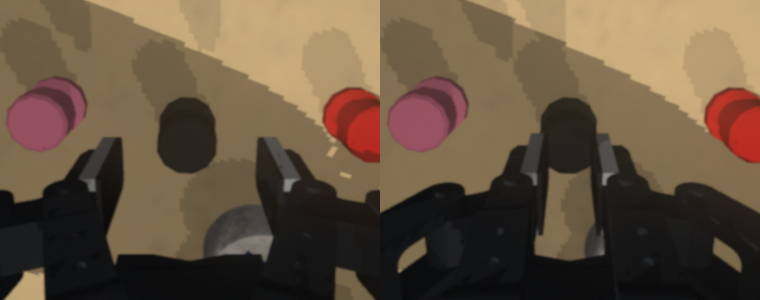

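The picture pair shows the knob at (187,140), centred between the pads in both. At reported width 0.2 the pads are only just touching it, so the opening scale is not linear. I'll continue closing in steps.

```bash
python3 - <<'E'
from h import *
for w in(.15,.1,.05):
    robot.command_gripper(w,f_grip=25); s=robot.state();print(w,s['width'],s['finger_force'],s['force'],s['position'],s['time'])
    if s['finger_force']>5: break
p,d,c=grab('wrist'); print(circle(p,c,[.4465,.0605,.02],.016,w=45,thr=60))
cv2.imwrite('pics/w3.png',p[150:450,130:510,::-1])
E
```

```text
0.15 0.15090470852139046 0.0 [-0.45097608  0.08436009  0.92610053] [0.44650509 0.06050115 0.01099708] 11.2417
0.1 0.10053500096641922 0.0 [ 0.68635682 -0.19595686  0.37575921] [0.44650273 0.06047951 0.01101171] 11.4667
0.05 0.0522986609360859 0.0 [-0.17876759 -0.66039945 -0.08808771] [0.44650984 0.06046849 0.01100633] 11.6917
(array([0.44794514, 0.05516583]), array([0.04466798, 0.04829213]), array([318.45913748, 293.73242792]))
```

View pics/w3.png

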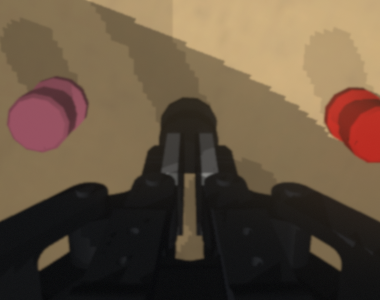

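The fingers now cover the knob's head, so they are closing above it. I'll measure the actual fingertip height from the wrist depth.

```bash
python3 - <<'E'
from h import *
p,d,c=load('wrist'); P=cloud(c,d); s=robot.state(); T=rot(s['eef_rot'])
L=(P-s['position'])@T
for v in range(240,345,6): print(v,[(L[v,u]*1000).round(0).astype(int).tolist() for u in(300,306,318,334)])
E
```

```text
240 [[17, -10, 10], [17, -7, 10], [17, -1, 10], [17, 7, 10]]
246 [[14, -10, 10], [14, -7, 11], [14, -1, 10], [14, 7, 11]]
252 [[11, -10, 11], [12, -7, 6], [13, -1, 3], [12, 7, 8]]
258 [[10, -10, 3], [10, -7, 3], [11, -1, 2], [10, 7, 4]]
264 [[7, -10, 2], [12, -6, -11], [13, -1, -15], [11, 7, -8]]
270 [[10, -9, -15], [12, -6, -20], [12, -1, -21], [11, 6, -17]]
276 [[10, -8, -22], [10, -6, -22], [10, -1, -22], [10, 6, -21]]
282 [[7, -8, -21], [7, -6, -22], [7, -1, -21], [7, 6, -22]]
288 [[12, -7, -40], [12, -5, -41], [4, -1, -21], [12, 5, -41]]
294 [[13, -7, -47], [12, -5, -46], [1, -1, -21], [12, 5, -47]]
300 [[12, -7, -52], [12, -5, -51], [-1, -1, -21], [12, 5, -51]]
306 [[12, -7, -57], [12, -5, -56], [-4, -1, -22], [12, 5, -56]]
312 [[12, -6, -61], [12, -5, -60], [-8, -1, -20], [12, 5, -61]]
318 [[12, -6, -65], [12, -4, -66], [-10, -1, -21], [12, 4, -65]]
324 [[12, -6, -69], [12, -4, -69], [66, 0, -174], [12, 4, -69]]
330 [[13, -6, -74], [10, -4, -69], [-32, -1, 10], [10, 4, -68]]
336 [[13, -6, -78], [8, -4, -69], [-36, -1, 9], [12, 4, -76]]
342 [[13, -5, -82], [8, -4, -73], [-40, -1, 10], [10, 4, -77]]
```

```bash
cat >> h.py <<'E'
def tip(d,c,s):
    L=(cloud(c,d)-s['position'])@rot(s['eef_rot'])
    m=(L[...,0]>8)&(L[...,0]<15)&(abs(L[...,1])<60)&(L[...,2]<-20)&(L[...,2]>-75)&(d>.03)
    o=[]
    for sg in(-1,1):
        k=L[m&(sg*L[...,1]>0)]; zt=np.percentile(k[:,2],99); n=k[k[:,2]>zt-10]
        o.append((round(zt,4),(sg*n[:,1]).min().round(4),(sg*n[:,1]).max().round(4)))
    return o
E
python3 - <<'E'
from h import *
robot.move_linear([.4465,.0605,.09],max_speed=.2)
for w in(.05,.3,.62):
    robot.command_gripper(w); s=robot.state(); p,d,c=grab('wrist'); print(w,tip(d,c,s))
print(s['time'])
E
```

```text
Traceback (most recent call last):
  File "h.py", line 46, in tip
    k=L[m&(sg*L[...,1]>0)]; zt=np.percentile(k[:,2],99); n=k[k[:,2]>zt-10]
                               ~~~~~~~~~~~~~^^^^^^^^^^^
IndexError: index -1 is out of bounds for axis 0 with size 0
```

```bash
sed -i 's/L\[...,0\]>8)&(L\[...,0\]<15)&(abs(L\[...,1\])<60)&(L\[...,2\]<-20)&(L\[...,2\]>-75)/L[...,0]>.008)\&(L[...,0]<.016)\&(abs(L[...,1])<.06)\&(L[...,2]<.02)\&(L[...,2]>-.075)/; s/zt-10/zt-.01/' h.py
python3 - <<'E'
from h import *
for w in(.05,.3,.62):
    robot.command_gripper(w); robot.wait(.1); s=robot.state(); p,d,c=grab('wrist'); print(w,s['width'],tip(d,c,s))
    L=(cloud(c,d)-s['position'])@rot(s['eef_rot'])
    m=(d>0)&(L[...,2]<.02)&(L[...,2]>-.12)&(abs(L[...,0])<.03)
    for sg in (-1,1):
        v,u=np.nonzero(m&(sg*L[...,1]>0)); i=np.argsort(-L[v,u,2])[:400:80]; print([((L[v[j],u[j]]*1000).round().astype(int).tolist(),u[j],v[j]) for j in i])
print(s['time'],s['position'])
E
```

```text
0.05 0.05061920717081543 [(np.float64(-0.0352), np.float64(0.0022), np.float64(0.0158)), (np.float64(-0.0354), np.float64(0.002), np.float64(0.0153))]
[([11, -8, -34], np.int64(300), np.int64(283)), ([12, -8, -38], np.int64(300), np.int64(285)), ([12, -5, -40], np.int64(307), np.int64(288)), ([12, -3, -42], np.int64(312), np.int64(289)), ([8, -10, -44], np.int64(293), np.int64(301))]
[([11, 4, -34], np.int64(331), np.int64(283)), ([12, 4, -38], np.int64(329), np.int64(285)), ([8, 13, -40], np.int64(353), np.int64(297)), ([8, 14, -42], np.int64(358), np.int64(299)), ([12, 4, -44], np.int64(332), np.int64(291))]
0.3 0.29643900734861794 [(np.float64(-0.0361), np.float64(0.0128), np.float64(0.0263)), (np.float64(-0.0362), np.float64(0.0125), np.float64(0.0261))]
[([2, -13, -31], np.int64(288), np.int64(302)), ([12, -17, -37], np.int64(276), np.int64(284)), ([12, -17, -39], np.int64(276), np.int64(287)), ([12, -19, -41], np.int64(270), np.int64(289)), ([-5, -13, -43], np.int64(286), np.int64(333))]
[([1, 13, -31], np.int64(351), np.int64(305)), ([-2, 13, -37], np.int64(352), np.int64(317)), ([12, 15, -39], np.int64(358), np.int64(287)), ([5, 13, -41], np.int64(353), np.int64(306)), ([-4, 13, -43], np.int64(353), np.int64(329))]
0.62 0.6176427638102923 [(np.float64(-0.0389), np.float64(0.0264), np.float64(0.0397)), (np.float64(-0.039), np.float64(0.0261), np.float64(0.0396))]
[([0, -27, -34], np.int64(253), np.int64(310)), ([-4, -27, -39], np.int64(252), np.int64(324)), ([12, -33, -41], np.int64(232), np.int64(289)), ([8, -38, -42], np.int64(218), np.int64(300)), ([12, -31, -43], np.int64(235), np.int64(292))]
[([1, 26, -34], np.int64(386), np.int64(308)), ([-1, 26, -39], np.int64(387), np.int64(318)), ([12, 32, -40], np.int64(406), np.int64(288)), ([12, 31, -42], np.int64(403), np.int64(290)), ([12, 27, -44], np.int64(394), np.int64(291))]
13.8833 [0.44651789 0.06051545 0.09001347]
```

The fingertips really sit about 34.5 mm behind the reported TCP, and the opening scale is in fact linear. I'll apply that offset and retry.

```bash
cat >> h.py <<'E'
OFF=.0355
YC=np.radians(20.75); CC=np.array([.636,.1434]); UY=np.array([-np.sin(YC),np.cos(YC)])
def place(w,h=.0015):
    q=down(YC+np.pi/2); z=.003+.011+h-OFF
    robot.reach([w[0],w[1],.11],q); robot.move_linear([w[0],w[1],z+.02],max_speed=.2)
    robot.move_linear([w[0],w[1],z],max_speed=.05); s=robot.state(); print('placed',s['force'],s['width'],s['time'])
    robot.command_gripper(.52); robot.move_linear([w[0],w[1],.12],max_speed=.2)
E
python3 - <<'E'
from h import *
pick((.4470,.0608),YC+np.pi/2,z=.011-OFF)
s=robot.state();print(s['width'],s['force'])
if s['width']>.15:
    place(CC-.053*UY)
    p,d,c=grab('wrist','w4.png'); m=hmask(p,(5,150,90),(22,255,255));print(rect(p,c,m,.012)); print(robot.state()['time'])
E
```

```text
grip 0.31165761052963575 29.273724291706458 [ 0.4474583   0.06077628 -0.02381996] 15.9333
0.3098430196531493 [ 0.61297313 -0.30507583 -0.02425242]
placed [-4.713247   -2.28049156 15.31266046] 0.3108473568746178 19.1917
((635.8851318359375, 143.310791015625), (42.13115692138672, 145.25413513183594), 20.84468650817871)
20.4083
```

```bash
python3 - <<'E'
from h import *
p,d,c=load('wrist'); P=cloud(c,d); w=CC-.052*UY
r=np.hypot(P[...,0]-w[0],P[...,1]-w[1]); k=P[(r<.022)&(P[...,2]>.026)&(P[...,2]<.06)&(d>0)]
print(len(k),np.median(k[:,2]),k.min(0),k.max(0),'ctr err in carrier',((k[:,:2].max(0)+k[:,:2].min(0))/2-w))
cv2.imwrite('pics/crop4.png',p[100:400,150:500,::-1])
E
```

```text
1138 0.035174604936379306 [0.64189954 0.08068846 0.02600034] [0.6686743  0.10750868 0.03738087] ctr err in carrier [ 0.00086378 -0.0006744 ]
```

View pics/crop4.png

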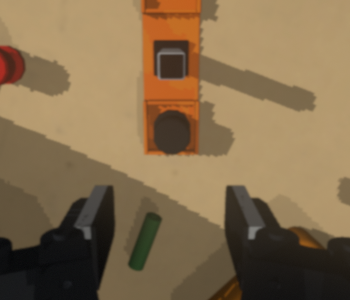

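The crop shows knob 1 upright and centred in its well at (172,131), with its top 35 mm up. Now the second knob.

```bash
python3 - <<'E'
from h import *
pick((.4654,-.1940),YC+np.pi/2,z=.011-OFF)
s=robot.state();print(s['width'],s['force'])
if s['width']>.15:
    place(CC+.053*UY,h=.0028)
    robot.reach([*(CC-.09*UY),.17],down(YC+np.pi/2))
    p,d,c=grab('wrist','w5.png'); m=hmask(p,(5,150,90),(22,255,255));print(rect(p,c,m,.012)); print(robot.state()['time'])
    P=cloud(c,d)
    for sg in(-1,1):
        w=CC+sg*.052*UY; r=np.hypot(P[...,0]-w[0],P[...,1]-w[1]); k=P[(r<.024)&(P[...,2]>.026)&(P[...,2]<.07)&(d>0)]
        print(len(k),np.median(k[:,2]),k[:,2].max(),((k[:,:2].max(0)+k[:,:2].min(0))/2-w))
    k=P[(np.hypot(*(P[...,:2]-CC).transpose(2,0,1))<.03)&(P[...,2]>.088)&(P[...,2]<.1)]
    print('post',len(k),cv2.minAreaRect((k[:,:2]*1000).astype(np.float32)),np.median(k[:,2]))
E
```

```text
grip 0.31020882620374723 29.405348226428032 [ 0.46594391 -0.19432385 -0.02371643] 23.4917
0.3063312018744751 [-1.08825894  0.32987286 -0.48240086]
placed [-1.42607009 -1.25460243  6.65648195] 0.30845903078914927 27.4083
((635.7893676757812, 143.80726623535156), (42.06745910644531, 145.98313903808594), 20.83159065246582)
29.275
857 0.0352811629710027 0.037586240913434044 [ 0.00104299 -0.00042287]
1191 0.035277519156734716 0.037965937777694636 [ 0.00047576 -0.00011193]
post 563 ((636.2737426757812, 143.1268768310547), (13.643494606018066, 13.755788803100586), 21.106962203979492) 0.09641135660996047
```

Both knobs stand in their wells. Next I'll measure the slot from directly above with the same camera-to-target geometry used for the carrier.

```bash
cat >> h.py <<'E'
def slot(p,c):
    m=hmask(p,(100,110,30),(125,255,255)); u=uv(c,[.586,-.165,.105])[0]
    m=cv2.morphologyEx(m,cv2.MORPH_CLOSE,np.ones((3,3)))
    cs,h=cv2.findContours(m,cv2.RETR_CCOMP,cv2.CHAIN_APPROX_NONE); out=[]
    for i,x in enumerate(cs):
        if cv2.contourArea(x)>4000 and cv2.pointPolygonTest(x,tuple(map(float,u)),False)>0:
            W=plane(c,x[:,0],.105)[:,:2]; out.append(('hole' if h[0][i][3]>=0 else 'outer',cv2.minAreaRect((W*1000).astype(np.float32))))
    return out
E
python3 - <<'E'
from h import *
y=np.radians(80); S=np.array([.586,-.1654]); t=S-.075*np.array([np.cos(y),np.sin(y)])
robot.reach([*t,.263],down(y)); robot.wait(.2)
p,d,c=grab('wrist','w6.png'); print(robot.state()['position'],robot.state()['time'],c['xyz'])
for o in slot(p,c): print(o)
P=cloud(c,d); k=(P[...,2]>.1)&(P[...,2]<.112)&(abs(P[...,0]-.586)<.09)&(abs(P[...,1]+.165)<.13); print('roof z',np.median(P[k][:,2]))
cs=max(cv2.findContours(k.astype(np.uint8)*255,cv2.RETR_CCOMP,cv2.CHAIN_APPROX_NONE)[0],key=cv2.contourArea);W=plane(c,cs[:,0],.105)[:,:2];print('depth outer',cv2.minAreaRect((W*1000).astype(np.float32)))
E
```

```text
[ 0.5733405  -0.23801925  0.26268613] 30.7667 [ 0.58399489 -0.17281718  0.43652975]
('outer', ((586.169677734375, -165.30078125), (187.07257080078125, 98.06024169921875), 80.20264434814453))
('hole', ((585.7665405273438, -166.42318725585938), (151.4915771484375, 48.305301666259766), 80.05787658691406))
roof z 0.10590755403104732
depth outer ((586.1434936523438, -165.89178466796875), (189.545654296875, 99.84284210205078), 80.11466217041016)
```

View pics/w6.png

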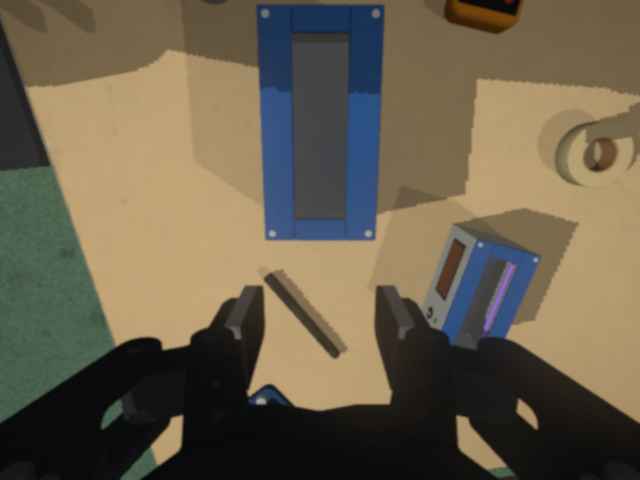

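The last view shows the box roof with the slot centred at (320,128) and nothing standing on it. Slot centre is about (0.5859, -0.1662), long axis at 80.1°. Now I'll grip the post, lift, and measure the carrier in the gripper.

```bash
cat >> h.py <<'E'
ZG=.0313
def held(p,c,s):
    """carrier centre in tool xy (mm), angle, from orange rim contour"""
    m=hmask(p,(5,150,90),(22,255,255)); z=s['position'][2]-ZG+.012
    (x,y),sz,a=rect(p,c,m,z); e=np.array([x/1000-s['position'][0],y/1000-s['position'][1],0])@rot(s['eef_rot'])
    x0=rot(s['eef_rot'])[:,0]; return (e[:2]*1000).round(2),np.round(sz,1),round(a,2),round(np.degrees(np.arctan2(x0[1],x0[0])),2)
E
python3 - <<'E'
from h import *
q=down(np.radians(110.85)); C=[.6359,.1436]
robot.reach([*C,.15],q); robot.command_gripper(.5)
robot.move_linear([*C,ZG],max_speed=.12)
s=robot.state();p,d,c=grab('wrist');print('pre',s['position'],held(p,c,s))
robot.command_gripper(0.,f_grip=60); s=robot.state(); print(s['width'],s['finger_force'],s['position'],s['time'])
p,d,c=grab('wrist');print('grip',held(p,c,s))
robot.move_linear([*C,.20],max_speed=.15); robot.wait(.2); s=robot.state(); print(s['width'],s['force'],s['wrist_torque'],s['time'])
p,d,c=grab('wrist','w7.png');print('lift',held(p,c,s))
P=cloud(c,d); L=(P-s['position'])@rot(s['eef_rot']); m=hmask(p,(5,150,90),(22,255,255))>0
print('orange z',np.percentile(L[m][:,2],[5,50,95]),'y',np.ptp(L[m][:,1]),np.percentile(L[m][:,0],[1,99]))
E
```

```text
pre [0.63661675 0.14395555 0.03221788] (array([-0.01, -0.94]), array([ 41.9, 145. ]), 20.79, np.float64(110.85))
0.1550832438657983 59.1639107465744 [0.63619011 0.14363661 0.03197698] 34.0417
grip (array([29.24, -0.32]), array([41.8, 86.4]), 20.83, np.float64(110.85))
0.1516011284420871 [ 0.32756261  0.20740285 -1.48660987] [ 0.00872478  0.00534671 -0.05042973] 35.5667
lift (array([29.56, -0.4 ]), array([41.6, 85.9]), 20.79, np.float64(110.86))
orange z [0.01857778 0.0277191  0.15416255] y 0.4476841210226613 [-0.06489547  0.07202945]
```

```bash
python3 - <<'E'
from h import *
T=[.5862,-.1661]; q=down(np.radians(80.1))
robot.reach([*T,.20],q); robot.move_linear([*T,.155],max_speed=.1); robot.wait(.4); s=robot.state()
p,d,c=grab('wrist','w8.png'); print(s['position'],s['force'],s['time']); print('held',held(p,c,s)); print(slot(p,c))
f0=np.mean([(robot.wait(.03),robot.state()['force'])[1] for _ in range(8)],0); print('f0',f0)
for z in(.143,.137,.131,.125,.119):
    robot.move_linear([*T,z],max_speed=.03); robot.wait(.1); s=robot.state(); f=np.mean([(robot.wait(.02),robot.state()['force'])[1] for _ in range(5)],0)-f0
    print(z,f.round(2),s['position'].round(4),s['width'].round(4))
    if np.linalg.norm(f)>4: robot.move_linear([*T,.155],max_speed=.05); print('backed off'); break
print(robot.state()['time'])
E
```

```text
[ 0.58636039 -0.16620477  0.15530852] [-0.01635048  0.66616262 -1.7341596 ] 37.8083
held (array([29.37, -0.73]), array([85.8, 41.2]), 80.21, np.float64(80.09))
[]
f0 [-0.08282356 -0.0811208  -2.0948769 ]Traceback (most recent call last):
  File "<stdin>", line 8, in <module>
AttributeError: 'float' object has no attribute 'round'
```

```bash
python3 - <<'E'
from h import *
T=[.5862,-.1661]; f0=np.array([-.08,-.08,-2.09])
for z in(.137,.131,.125,.119,.107,.095,.0813):
    robot.move_linear([*T,z],max_speed=.04); robot.wait(.1); s=robot.state(); f=np.mean([(robot.wait(.02),robot.state()['force'])[1] for _ in range(5)],0)-f0
    print(z,f.round(2),s['position'].round(4),s['width'],s['wrist_torque'].round(3))
    if np.linalg.norm(f)>4: robot.move_linear([*T,.155],max_speed=.05); print('backed off'); break
print(robot.state()['time'])
E
```

```text
0.137 [0.6  0.24 0.36] [ 0.5862 -0.1661  0.1369] 0.1549316359362254 [ 0.046 -0.049  0.059]
0.131 [-0.18  0.27  0.  ] [ 0.5862 -0.1661  0.131 ] 0.1505972571974369 [-0.036 -0.029 -0.001]
0.125 [ 0.1   0.08 -0.21] [ 0.5862 -0.1661  0.1249] 0.1562151486689916 [ 0.03  -0.07  -0.007]
0.119 [0.32 0.42 0.04] [ 0.5862 -0.1661  0.1189] 0.15143517631407105 [ 0.081 -0.002 -0.051]
0.107 [ 0.14  0.23 -0.45] [ 0.5863 -0.166   0.1071] 0.1515807610698713 [ 0.002 -0.046 -0.023]
0.095 [0.35 0.1  0.04] [ 0.5863 -0.1661  0.0951] 0.1528713961811588 [-0.037  0.005 -0.04 ]
0.0813 [-0.23  0.13  0.27] [ 0.5864 -0.1661  0.0814] 0.15225863398921888 [-0.001 -0.02   0.003]
42.7333
```

It passed through with no contact force and the weight is still carried. Handing in.

```bash
python3 - <<'E'
from h import *
robot.wait(.3); s=robot.state(); print(s['position'],s['width'],s['force'],s['finger_force'],s['time'])
print(robot.finish_job())
E
```

```text
[ 0.58622942 -0.16610817  0.08138379] 0.15478583156896775 [ 0.40704895 -0.1845295  -1.62835806] 58.40726137161255 43.0333
the job is handed in; nothing more can be done
None
```

I handed the job in at 43 s: both black knobs stand upright in the carrier, which the gripper holds upright by its post through the slot, its underside about 50 mm above the bench; it went in with no contact felt, but I took no picture of it inside the box.

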